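# Put two stray ferrules away by length, then hold the magnifier over the long one

## Task

Put the two stray brass ferrules away in the drilled wooden blocks: each stands upright, fully home, in a free hole of the block that already holds ferrules of its own length. Then draw the magnifier by its handle out of its inclined stand, turn it level and hold it with the lens centred about 8 cm above the top of the long ferrule you have just put away, so that its rim can be checked; finish there, still gripping it and keeping it steady. Leave the other ferrules and everything else on the bench where they are.

Things in the scene. Friction and masses are not known exactly. Their poses are not given: they have to be found in the camera images.
- long_stray_center (a point): the long stray ferrule: plain brass tube (grip it from outside; the bore is blind), 18 mm diameter, 48 mm long, standing upright alone on the bench to the robot's right; this point is on its axis half-way up (24 mm above its foot), z along the axis, up. It weighs about 30 g. The four ferrules already in the blocks look the same.
- short_stray_center (a point): the short stray ferrule: same brass tube, 18 mm diameter, but 32 mm long, also standing upright on the bench to the robot's right; this point is on its axis half-way up (16 mm above its foot). It weighs about 20 g.
- row_long: drilled beech block with the long ferrules, fixed. 46 x 200 x 22 mm high, origin at the centre of its underside, y along it, z up. Four round holes 21 mm wide, 12 mm deep (floor 10 mm above the bench) on its centre line at y = -75, -25, +25, +75 mm; -25 and +75 are free. A seated long ferrule stands 36 mm proud. The two blocks lie one behind the other, either one nearer the robot
- row_short: the drilled beech block whose two ferrules are the short ones; the same block (46 x 200 x 22 mm, same holes, same axes), fixed; holes at y = -25 and +75 mm are taken, those at -75 and +25 mm are free. A seated short ferrule stands 20 mm proud.
- handle_grip (a point): point to hold on the magnifier (120 g): on the centre line of its flat black handle (22 mm wide, 12 mm thick), 82 mm from the handle's foot. x along the handle to the lens, y across its width, z along the lens's optical axis. In the stand x rises at about 36 degrees away from the robot, y is level; the lowest 40 mm sit loosely in the sleeve, then 64 mm of handle and 13 mm of steel neck show
- lens (a point): centre of the magnifier's round lens, in a steel rim 84 mm across and 10 mm thick; 78 mm beyond handle_grip along x, same axes, half-way through the rim's thickness
- handle_foot (a point): the lower end of the magnifier's handle, 82 mm behind handle_grip along x, same axes
- stand: the magnifier's stand, fixed: steel base plate 125 x 85 x 12 mm carrying between two cheeks a slick black plastic sleeve that slopes up along the stand's +x at 40 degrees, hole 26 x 15 mm, 40 mm deep along the slope, draw the handle out along that slope. Mouth about 60 mm above the bench. Origin at the centre of the base's underside.
- sleeve_floor (a point): centre of the bottom of the stand's sleeve, where the handle's foot rests; 35 mm behind the stand's origin (-x), 30 mm up
- long_0: a long ferrule already in its block, y = -75 mm hole (origin at its foot); leave it
- long_1: a long ferrule already in its block, y = +25 mm hole; leave it
- short_0: a short ferrule already in its block, y = -25 mm hole; leave it
- short_1: a short ferrule already in its block, y = +75 mm hole; leave it
- glue_jar: bystander: amber glue jar, 48 mm across, 62 mm high, origin at its foot
- thread_spool: bystander: wooden spool of dark red thread, 38 mm across, 44 mm high, standing, origin at its foot
- file: bystander: flat file with wooden handle lying on the far left, 258 mm long, 21 mm high, x along it
- bamboo_strip: bystander: planed bamboo strip 340 x 13 x 7 mm lying beyond the blocks, x along it
- mallet: bystander: small mallet lying on the bench, head 34 x 34 x 75 mm at its origin, handle 190 mm long along its -x
- spray_can: bystander: spray can standing on the right, 65 mm across, 236 mm high, origin at its foot

How it is judged (in metres and radians):
On the way, in this order (a step that is already met when the one before it is completed fails the run):
1. both stray ferrules stand fully home in the block of their own length, let go (x of long_stray_center in the frame of row_long between -0.005 and 0.005 m and y of long_stray_center in the frame of row_long between -0.085 and 0.085 m and z of long_stray_center in the frame of row_long between 0.0315 and 0.0365 m and angle between the z axis of long_stray_center and the z axis of row_long, either way round below 0.15 rad and x of short_stray_center in the frame of row_short between -0.005 and 0.005 m and y of short_stray_center in the frame of row_short between -0.085 and 0.085 m and z of short_stray_center in the frame of row_short between 0.0235 and 0.0285 m and angle between the z axis of short_stray_center and the z axis of row_short, either way round below 0.15 rad and contact force between each of long_stray, short_stray and the fingers below 0.05 N), for 0.2 s.
2. the magnifier is drawn clear of its sleeve, held by the fingers (distance between handle_foot and sleeve_floor above 0.06 m and contact force between magnifier and the fingers above 0.5 N), for 0.2 s.
At the end, for the whole second after the job is handed in: Strays fully home (2.5 mm), upright, let go, in their own length's block. Magnifier still and held by the fingers alone, off the stand and blocks, lens level within 0.17 rad, centred within 25 mm over the long stray and 50 to 115 mm above its top (all of step 1 and contact force between magnifier and the fingers above 0.5 N and contact force between magnifier and stand below 0.05 N and contact force between magnifier and row_long below 0.05 N and contact force between magnifier and row_short below 0.05 N and angle between the z axis of lens and the z axis of row_long, either way round below 0.17 rad and horizontal distance between lens and long_stray_center below 0.025 m and z of lens in the frame of row_long between 0.108 and 0.173 m and linear speed of magnifier below 0.03 m/s); the arm keeps its last pose, push and grip.
It fails at once if a ferrule already in a block is moved more than 15 mm (distance of any of long_0, long_1, short_0, short_1 from where it was at the start of the episode above 0.015 m).
It fails at once if a bystander is moved more than 30 mm (distance of any of glue_jar, thread_spool, file, bamboo_strip, mallet, spray_can from where it was at the start of the episode above 0.03 m).
It also fails if it takes over 61 s, if anything falls off the work surface, if the arm or the gripper's body presses on something with over 40 N, if the wrist force passes 120 N, or if a joint passes its speed limit or range.

## Robot

A 6-joint arm with a two-finger parallel gripper is mounted at the origin on the work surface. World frame = base frame: x ahead of the robot, y to its left, z up, the work surface at z = 0. Lengths are in mm, angles in rad, forces in N, time in s.
With the tool pointing down it reaches from about 275 to 750 mm from the base axis. Payload 10.2 kg.
Tool frame: the origin (TCP) lies between the finger pads; the fingertips stand 17 mm ahead of it and the grasp point (between the pads) lies 2 mm behind it (tips_ahead is the distance from the TCP to the fingertips, in mm); z points along the fingers, y is the line along which they close (so a half turn about z gives the same grasp; the last joint's range is limited). The gripper opens to 85 mm and grips with 20 to 120 N. Pads are 22 mm wide; open, the fingers measure 114 mm over their backs; the gripper's body (76 mm by 85 mm) begins 54 mm behind the grasp point. The pads swing forward as they close: fully open they stand 13 mm farther back than shut.
Start: joints at [0.881, 0.313, 1.498, -0, 1.331, -0.223], TCP at [236.279, 468.832, 248.294] pointing down, gripper open.
Joint ranges: [-2.94, 2.94], [-0.97, 2.17], [0.19, 2.56], [-1.23, 4.37], [0.02, 3.11], [-2.88, 2.88]. Speed limits (rad/s): [2.39, 2.39, 3.01, 3.14, 3.14, 3.14].

## Interface

Orientations are given as a unit quaternion [w, x, y, z].
In Python, from rig import sense, capture, finish_job, boxes_of, tips_ahead gives the robot as it stands.
- The arm moves only by the tool drive_tool, never from a script. Its argument "commands" is text: rows parted by semicolons, each of 7 numbers parted by spaces: the shift along the world's x, y, z in units of 0.1 m (1.0 is 0.1 m), then the turn, a rotation vector about the world's x, y, z in units of pi/4 rad (1.0 is pi/4 rad), then the opening in per cent of the stroke, from 0 (shut) to 100 (fully open). A call has 1 to 20 rows; each row shifts and turns the commanded pose from where the row before left it; what a row does not reach is not made up. A row lasts 1/12 s, in which the tool goes at most 41.7 mm and 7.16 degrees, less where a joint would pass 70% of its speed; a pose out of reach is approached as far as the arm can. A call with a number of a shift or a turn outside -1 to 1 is refused whole. A call with a gripper value outside its range is refused whole. The fingers move at their own pace and stop on an object; "force" is the grip in N (left out, the last holds). Time passes only in rows, so rows that do not move let the fingers close. It gives the time, the measured TCP pose, the force, the opening and the grip force at its end, in the units of the state.
- sense(): the state, without advancing time (a new reading comes with each control period).
- capture(name): name is "scene" or "top" or "wrist"; returns a dict with "pixels" (384x512x3 uint8, blue, green, red), "fov_y" (degrees; the focal length in pixels is half the picture's height over the tangent of half this angle, whatever the lens; pixels are square), "cx", "cy" (the principal point, pixels), "position" and "attitude" of the camera in the world; the wrist camera has in their place "tool_from_camera" (4x4, takes a point from camera to tool coordinates, whose origin is the TCP and whose axes are the flange's). Camera axes: x right, y down, z forward; pixel columns grow to the right and rows downward; lengths in mm; the calibration is good to about 2 mm. A picture is of the moment at which its call begins: read the wrist's pose just before it. There is no depth.
- finish_job(): hands the job in; it is judged then, once.
Trained networks look in a picture, given as the dict that the camera call returned (one of the last four; its "shot" number tells which), for a name from the list of things; names that differ only in an ending like _2 or _b are one class to them, and where a whole thing is asked for, a point or a joint stands for the part that bears it (a point fixed in the world has none). Each returns a list of dicts, best first, with "confidence" (0 to 1); they miss things now and then, are a little off and sometimes report something else, mostly with a low value. They report only what shows in the picture. A call takes as long as a camera call.
- boxes_of(picture, name): "position" ([column, row] in pixels, amid what is visible of it).
The state is a dict: "time_s": time; "joints": joint angles; "dq": joint speeds; "tau": joint torques, N m; "eef_pos": TCP position; "ee_rot": TCP orientation; "force": force on the tool from outside, world axes, zero at the start; "wrist_torque": the same for the moment, N m; "grip_width": opening from 0.0 (shut) to 1.0 (fully open); "grip_force": force on a finger pad.
Only numpy, scipy, OpenCV 4.12 (cv2) and the standard library are available. Lean on these libraries where they do the work, as an engineer would, in place of code of your own. Each camera call takes 0.05 s, during which the arm holds its last target. There are 200 camera calls.

## Working session

There is one attempt and no reset: what is moved stays moved. The work goes in short steps, Python scripts to look and compute and a tool call to move; the robot and the scene stay as the last step left them, time stands still between calls to the robot, and variables do not carry over. Pictures are saved under pics/ and viewed, at most 10 in all, crops included, and the job is handed in when it is done.

Besides the shell and the picture viewer there is one more tool, called after ">>>" by a JSON object that holds its "op" and its "data". drive_tool: Moves the arm, as the interface text tells. Shifts and turns lie within -1 to 1; 1 stands for 0.1 m of shift or pi/4 rad of turn. Its arguments: {"type":"object","properties":{"commands":{"type":"string"},"force":{"type":"number"}},"required":["commands"]}

```bash
mkdir -p pics; cat > h.py <<'E'
import numpy as np, cv2
from scipy.spatial.transform import Rotation as R
from rig import sense, capture, finish_job, boxes_of, tips_ahead
def rot(a):
    a=np.array(a,float)
    return a if a.shape==(3,3) else R.from_quat(a,scalar_first=True).as_matrix()
def cam(p,s=None):
    if 'position' in p: return np.array(p['position'],float),rot(p['attitude'])
    T=np.array(p['tool_from_camera']);Rt=rot(s['ee_rot'])
    return np.array(s['eef_pos'])+Rt@T[:3,3],Rt@T[:3,:3]
def ray(p,px,s=None):
    o,A=cam(p,s);f=p['pixels'].shape[0]/2/np.tan(np.radians(p['fov_y'])/2)
    d=A@np.array([(px[0]-p['cx'])/f,(px[1]-p['cy'])/f,1.]);return o,d/np.linalg.norm(d)
def atz(p,px,z,s=None):
    o,d=ray(p,px,s);return o+d*(z-o[2])/d[2]
def proj(p,X,s=None):
    o,A=cam(p,s);f=p['pixels'].shape[0]/2/np.tan(np.radians(p['fov_y'])/2)
    c=A.T@(np.array(X,float)-o);return np.array([p['cx']+f*c[0]/c[2],p['cy']+f*c[1]/c[2]])
def tri(r1,r2):
    (a,d),(b,e)=r1,r2
    t=np.linalg.lstsq(np.c_[d,-e],b-a,rcond=None)[0];P,Q=a+d*t[0],b+e*t[1]
    return (P+Q)/2,np.linalg.norm(P-Q)
E
python3 - <<'E'
from h import *
np.set_printoptions(precision=1,suppress=True)
s=sense();print(s, tips_ahead)
P={n:capture(n) for n in('scene','top')}
for n in P:
    p=P[n];cv2.imwrite(f'pics/{n}0.png',p['pixels']);print(n,p['fov_y'],p['cx'],p['cy'],p['position'],p['attitude'])
for k in['long_stray_center','short_stray_center','row_long','row_short','handle_grip','lens','handle_foot','stand','long_0','long_1','short_0','short_1','glue_jar','thread_spool','file','mallet','spray_can']:
    print(k,*[(n,[(np.round(b['position'],1).tolist(),round(b['confidence'],2)) for b in boxes_of(P[n],k)[:4]]) for n in P])
E
```

```text
{'time_s': 0.0, 'joints': array([ 0.9,  0.3,  1.5, -0. ,  1.3, -0.2]), 'dq': array([-0.,  0., -0.,  0.,  0., -0.]), 'tau': array([ -0. , -41.2, -26. ,  -0. ,   0. ,  -0. ]), 'eef_pos': array([236.1, 468.6, 247.7]), 'ee_rot': array([-0. ,  0.2,  1. , -0. ]), 'force': array([ 0.2,  0.7, -0.5]), 'wrist_torque': array([-0., -0.,  0.]), 'grip_force': 0.0, 'grip_width': 0.9996025500143032} 17.0
scene 56.26644194992638 259.3369311596045 193.00489877606685 [1381.6  209.   645.8] [-0.3  0.5  0.7 -0.4]
top 50.08087604283645 262.69925958453223 192.23895910829 [ 521.4  -63.9 1496.8] [-0.   0.7 -0.7  0. ]
long_stray_center ('scene', [([186.5, 178.9], 0.58), ([241.9, 236.2], 0.49)]) ('top', [])
short_stray_center ('scene', [([173.7, 196.6], 0.52)]) ('top', [])
row_long ('scene', [([247.3, 208.7], 0.72)]) ('top', [([270.1, 211.8], 0.89)])
row_short ('scene', [([241.4, 236.1], 0.97)]) ('top', [([267.1, 173.4], 0.67)])
handle_grip ('scene', [([393.2, 195.6], 0.57)]) ('top', [([146.3, 211.0], 0.81)])
lens ('scene', [([392.9, 194.7], 0.79), ([236.9, 235.8], 0.72)]) ('top', [([147.6, 211.7], 0.61)])
han
[... 260 characters left out ...]
 193.7], 0.42)]) ('top', [])
short_0 ('scene', [([266.3, 236.4], 0.5), ([232.0, 227.7], 0.47), ([184.6, 181.5], 0.31)]) ('top', [])
short_1 ('scene', [([266.3, 236.4], 0.5), ([232.0, 227.7], 0.47), ([184.6, 181.5], 0.31)]) ('top', [])
glue_jar ('scene', [([343.9, 253.6], 0.66)]) ('top', [([184.6, 164.9], 0.52), ([169.1, 237.2], 0.37)])
thread_spool ('scene', [([157.5, 214.1], 0.49)]) ('top', [])
file ('scene', [([423.2, 257.4], 0.75)]) ('top', [([116.0, 177.0], 0.54), ([272.6, 211.0], 0.49)])
mallet ('scene', [([140.5, 241.0], 0.59), ([343.8, 255.4], 0.47)]) ('top', [([332.0, 145.8], 0.69), ([335.5, 175.5], 0.48)])
spray_can ('scene', [([96.7, 170.4], 0.8)]) ('top', [([398.3, 187.5], 0.97)])
```

```bash
python3 - <<'E'
import cv2
a=cv2.imread('pics/scene0.png')[130:300,60:480];b=cv2.imread('pics/top0.png')[120:270,90:430]
cv2.imwrite('pics/sceneC.png',cv2.resize(a,None,fx=1.9,fy=1.9,interpolation=cv2.INTER_CUBIC))
cv2.imwrite('pics/topC.png',cv2.resize(b,None,fx=2.35,fy=2.35,interpolation=cv2.INTER_CUBIC))
E
```

```text
(no output)
```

View pics/sceneC.png

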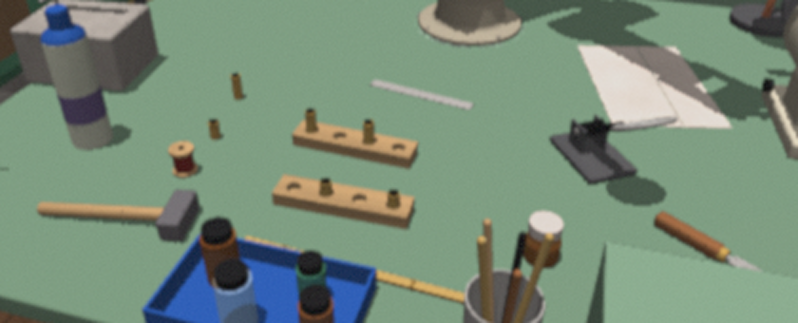

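View pics/topC.png

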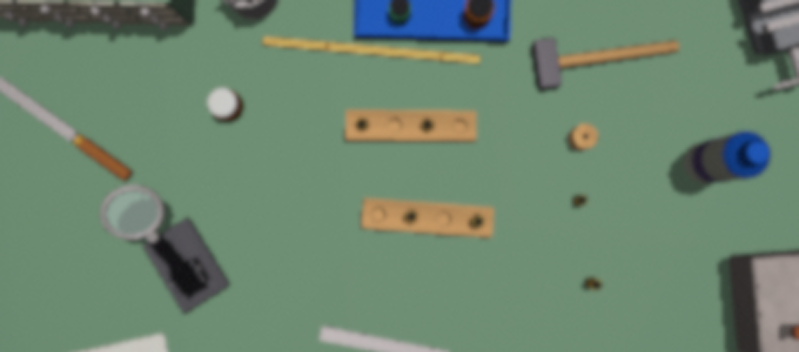

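The scene view, taken from ahead of the robot, shows two tall ferrules in the near block (355,140 in the crop) and two short ones in the far block. The long stray is at (237,86) and the short at (214,128). The top crop shows the strays at (592,284) long and (579,201) short. Dark circles there are ferrules and light ones are free holes. The magnifier runs from (185,285) to its lens at (133,212).

```bash
python3 - <<'E'
from h import *
np.set_printoptions(precision=1,suppress=True)
p=capture('top');q=capture('scene')
T=lambda x,y:(x/2.35+90,y/2.35+120)
S=lambda x,y:(x/1.9+60,y/1.9+130)
for n,c,z in[('long',(592,284),46),('short',(579,201),30),('L-75',(476,221),56),('L-25',(443,218),15),('L25',(410,216),56),('L75',(379,213),15),
 ('S-75',(460,125),15),('S-25',(427,125),40),('S25',(395,125),15),('S75',(361,125),40),('lens',(133,212),150),('standbase',(187,265),12)]:
    print(n,atz(p,T(*c),z))
for n,c,z in[('long',(237,97),0),('short',(215,136),0),('L-25',(340,135),22),('L75',(400,147),22),('S-75',(293,186),22),('S25',(359,198),22)]: print('sc',n,atz(q,S(*c),z))
lo=atz(p,T(592,284),46)
# lens triangulate
print(tri(ray(p,T(133,212)),ray(q,boxes_of(q,'lens')[0]['position'])))
s=sense(); w=capture('wrist'); print(w['tool_from_camera'],w['fov_y'])
E
```

```text
long [ 435.6 -340.    46. ]
short [ 559.4 -321.2   30. ]
L-75 [ 524.8 -163.9   56. ]
L-25 [ 528.2 -116.1   15. ]
L25 [529.6 -65.4  56. ]
L75 [533.1 -17.9  15. ]
S-75 [ 671.9 -138.7   15. ]
S-25 [668.  -87.5  40. ]
S25 [669.2 -38.6  15. ]
S75 [665.3  12.4  40. ]
lens [524.2 320.9 150. ]
standbase [445.6 274.1  12. ]
sc long [ 437.8 -345.5    0. ]
sc short [ 562. -324.    0.]
sc L-25 [ 530.5 -113.3   22. ]
sc L75 [535.5 -11.6  22. ]
sc S-75 [ 673.4 -135.4   22. ]
sc S25 [672.1 -34.9  22. ]
(array([602.1, 176.1,  80.4]), np.float64(353.055007065178))
[[  -0.    -1.    -0.3   66.4]
 [   1.     0.    -0.     0.6]
 [   0.    -0.3    1.  -125.1]
 [   0.     0.     0.     1. ]] 71.2197182522149
```

>>> {"op": "drive_tool", "data": {"commands": "0.1 -0.4 -0.02 0 0 -0.147 50;0.1 -0.4 -0.02 0 0 -0.147 50;0.1 -0.4 -0.02 0 0 -0.147 50;0.1 -0.4 -0.02 0 0 -0.147 50;0.1 -0.4 -0.02 0 0 -0.147 50;0.1 -0.4 -0.02 0 0 -0.147 50;0.1 -0.4 -0.02 0 0 -0.147 50;0.1 -0.4 -0.02 0 0 -0.147 50;0.1 -0.4 -0.02 0 0 -0.147 50;0.1 -0.4 -0.02 0 0 -0.147 50;0.1 -0.4 -0.03 0 0 0 50;0.1 -0.4 -0.03 0 0 0 50;0.1 -0.4 -0.03 0 0 0 50;0.1 -0.4 -0.03 0 0 0 50;0.1 -0.4 -0.03 0 0 0 50;0.1 -0.4 -0.03 0 0 0 50;0.1 -0.4 -0.03 0 0 0 50;0.1 -0.4 -0.03 0 0 0 50;0.1 -0.4 -0.03 0 0 0 50;0.1 -0.4 -0.03 0 0 0 50", "force": 30}}

```text
time_s: 3.67
eef_pos: [436.3, -333.3, 198.0]
ee_rot: [0.0, 0.725, 0.689, 0.0]
force: [0.7, 0.2, 0.9]
grip_width: 0.5
grip_force: 0.0
```

```bash
python3 - <<'E'
from h import *
np.set_printoptions(precision=3,suppress=True)
s=sense();w=capture('wrist');cv2.imwrite('pics/w1.png',w['pixels'])
print(s['time_s'],s['eef_pos'],rot(s['ee_rot']),s['joints'])
for k in('long_stray_center','short_stray_center'):
  for b in boxes_of(w,k)[:3]: print(k,b['position'],b['confidence'],atz(w,b['position'],24 if 'long' in k else 16,s))
print(proj(w,[436,-342,48],s),proj(w,[436,-342,0],s))
E
```

```text
3.6667 [ 436.327 -333.305  198.046] [[ 0.051  0.999  0.   ]
 [ 0.999 -0.051  0.   ]
 [ 0.     0.    -1.   ]] [-0.866  0.408  1.499  0.     1.235 -0.815]
long_stray_center [250.8, 189.4] 0.78 [ 433.285 -347.51    24.   ]
short_stray_center [360.1, 161.4] 0.71 [ 560.908 -322.669   16.   ]
[252.927 190.176] [252.882 179.929]
```

View pics/w1.png

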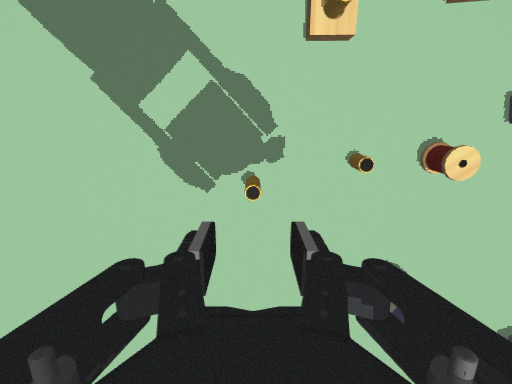

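The wrist view shows the long stray with its rim at about (252.5,192) and the short with its rim at about (366,165). The spool is at (460,162).

```bash
python3 - <<'E'
from h import *
np.set_printoptions(precision=1,suppress=True)
s=sense();w=capture('wrist')
for px,z in[((252.5,192),48),((366,164.5),32),((459,162),44),((252,177),0)]: print(atz(w,px,z,s))
print(sense()['time_s'])
E
```

```text
[ 435.  -343.3   48. ]
[ 560.3 -323.1   32. ]
[ 652.2 -323.2   44. ]
[ 434.6 -337.5    0. ]
3.8667
```

>>> {"op": "drive_tool", "data": {"commands": "-0.013 -0.095 -0.35 0 0 0 50;0 0 -0.35 0 0 0 50;0 0 -0.35 0 0 0 50;0 0 -0.3 0 0 0 50;0 0 -0.16 0 0 0 50;0 0 -0.1 0 0 0 50;0 0 0 0 0 0 50;0 0 0 0 0 0 0;0 0 0 0 0 0 0;0 0 0 0 0 0 0;0 0 0 0 0 0 0;0 0 0 0 0 0 0", "force": 30}}

```text
time_s: 4.87
eef_pos: [435.6, -341.1, 39.0]
ee_rot: [0.001, 0.725, 0.689, 0.0]
force: [-0.3, 1.6, 6.9]
grip_width: 0.197
grip_force: 29.5
```

>>> {"op": "drive_tool", "data": {"commands": "0 0 0.2 0 0 0 0;0 0 0.35 0 0 0 0;0 0 0.36 0 0 0 0;0.12 0.36 0 0 0 0 0;0.12 0.36 0 0 0 0 0;0.12 0.36 0 0 0 0 0;0.12 0.36 0 0 0 0 0;0.12 0.36 0 0 0 0 0;0.12 0.36 0 0 0 0 0;0.12 0.36 0 0 0 0 0;0.12 0.36 0 0 0 0 0;0 0 0 0 0 0 0;0 0 0 0 0 0 0"}}

```text
time_s: 5.95
eef_pos: [531.3, -51.1, 128.9]
ee_rot: [0.0, 0.724, 0.69, 0.0]
force: [0.7, -0.3, -0.9]
grip_width: 0.199
grip_force: 29.4
```

```bash
python3 - <<'E'
from h import *
np.set_printoptions(precision=3,suppress=True)
s=sense();w=capture('wrist');cv2.imwrite('pics/w2.png',w['pixels'])
print(s['time_s'],s['eef_pos'],s['grip_width'],s['force'])
for n,X in [('L75',[533,-17.5,22]),('L-25',[528,-116,22]),('S25',[669.5,-38.5,22]),('S-75',[672,-138.5,22])]: print(n,proj(w,X,s))
E
```

```text
5.95 [531.337 -51.137 128.878] 0.19858978008206923 [ 0.669 -0.28  -0.923]
L75 [252.828 156.154]
L-25 [252.458 258.249]
S25 [408.52  172.558]
S-75 [400.389 272.535]
```

View pics/w2.png

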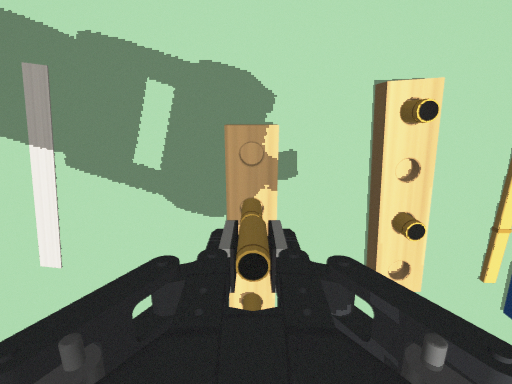

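```bash
python3 - <<'E'
from h import *
np.set_printoptions(precision=1,suppress=True)
s=sense();w=capture('wrist');im=w['pixels']
for px,z in[((251.5,153),22),((408,170),22),((400,270),22),((253,266),138)]: print(atz(w,px,z,s))
cv2.imwrite('pics/w2c.png',cv2.resize(im[110:300,180:330],None,fx=3.1,fy=3.1,interpolation=cv2.INTER_CUBIC))
E
```

```text
[531.7 -16.   22. ]
[668.4 -37.7  22. ]
[ 670.8 -137.2   22. ]
[530.9 -55.7 138. ]
```

View pics/w2c.png

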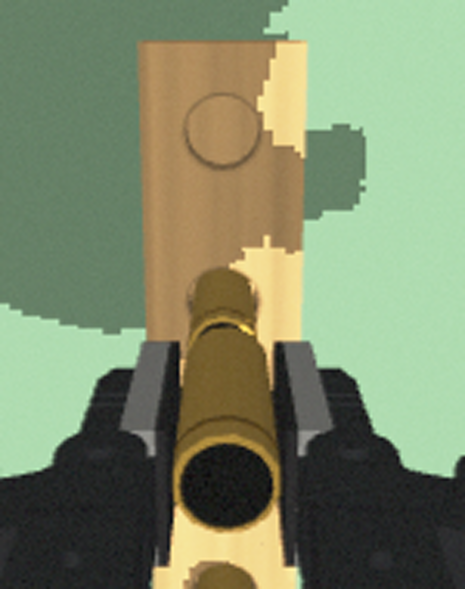

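```bash
python3 - <<'E'
from h import *
np.set_printoptions(precision=1,suppress=True)
s=sense();w=capture('wrist')
c=lambda X:(proj(w,X,s)-[180,110])*3.1
print('L25 rim',c([530,-66,58]),c([530,-66,22]))
for y in(-53,-55.7):
  for z in(138,90): print(y,z,c([531,y,z]), 'far edge',c([531,y+9,z]),c([531,y-9,z]))
E
```

```text
L25 rim [224.7 347.1] [224.7 300.7]
-53 138 [226.9 463.9] far edge [223.9 411.1] [229.7 514.8]
-53 90 [226.3 346.9] far edge [224.1 306.6] [228.4 386.1]
-55.7 138 [227.7 479.3] far edge [224.8 427.1] [230.6 529.7]
-55.7 90 [226.9 358.8] far edge [224.8 318.8] [229.  397.7]
```

>>> {"op": "drive_tool", "data": {"commands": "0.008 0.2 -0.1 0 0 0 0;0 0.19 -0.2 0 0 0 0;0 0 -0.25 0 0 0 0;0 0 0 0 0 0 0;0 0 0 0 0 0 0"}}

```text
time_s: 6.52
eef_pos: [531.4, -14.7, 73.1]
ee_rot: [-0.001, 0.725, 0.688, -0.001]
force: [0.1, 0.3, 1.2]
grip_width: 0.196
grip_force: 29.4
```

```bash
python3 - <<'E'
from h import *
np.set_printoptions(precision=1,suppress=True)
s=sense();w=capture('wrist');im=w['pixels'];print(s['eef_pos'])
print(proj(w,[531.8,-15.7,22],s))
for z in (33,81): print(z,proj(w,[s['eef_pos'][0],s['eef_pos'][1]-4.6,z],s))
cv2.imwrite('pics/w3c.png',cv2.resize(im[120:300,180:330],None,fx=3.3,fy=3.3,interpolation=cv2.INTER_CUBIC))
E
```

```text
[531.4 -14.7  73.1]
[253.7 216.9]
33 [253.4 227.9]
81 [253.5 266.9]
```

View pics/w3c.png

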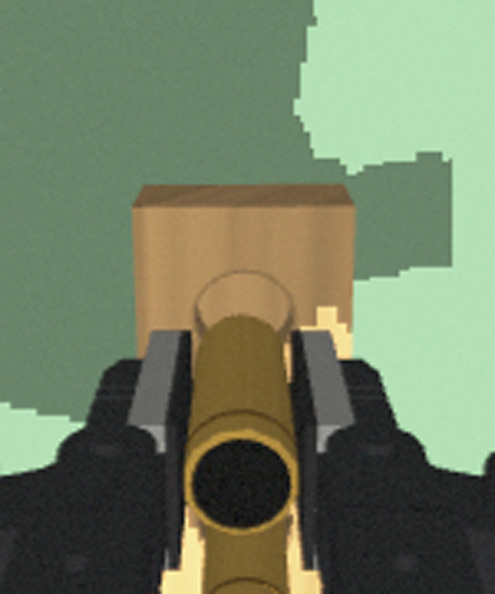

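>>> {"op": "drive_tool", "data": {"commands": "0.004 0.046 0 0 0 0 0;0 0 -0.07 0 0 0 0;0 0 -0.05 0 0 0 0;0 0 -0.05 0 0 0 0;0 0 0 0 0 0 0;0 0 0 0 0 0 0"}}

```text
time_s: 7.07
eef_pos: [533.1, -9.6, 57.9]
ee_rot: [0.001, 0.725, 0.689, 0.001]
force: [-3.9, -0.6, 14.4]
grip_width: 0.201
grip_force: 32.8
```

>>> {"op": "drive_tool", "data": {"commands": "-0.012 0 0.02 0 0 0 0;0 0 0 0 0 0 0;0 0 -0.03 0 0 0 0;0 0 0 0 0 0 0;0 0 0 0 0 0 0"}}

```text
time_s: 7.48
eef_pos: [531.6, -9.9, 55.3]
ee_rot: [0.001, 0.725, 0.689, 0.0]
force: [1.8, -5.9, 1.2]
grip_width: 0.201
grip_force: 31.6
```

```bash
python3 - <<'E'
from h import *
np.set_printoptions(precision=1,suppress=True)
s=sense();w=capture('wrist');im=w['pixels'];print(s['eef_pos'],s['force'],s['wrist_torque'])
e=s['eef_pos']
for z in (22,58,68): print(z,[proj(w,[e[0],e[1]-5+d,z],s) for d in (-9,0,9)])
print(proj(w,[531.8,-15.2,22],s))
cv2.imwrite('pics/w4c.png',cv2.resize(im[140:300,180:330],None,fx=3.7,fy=3.7,interpolation=cv2.INTER_CUBIC))
E
```

```text
[531.6  -9.9  55.3] [ 1.8 -5.9  1.2] [-1.  -0.5  0.1]
22 [array([254. , 245.4]), array([253.3, 232.7]), array([252.6, 219.5])]
58 [array([254.4, 277.6]), array([253.5, 262.1]), array([252.7, 246.1])]
68 [array([254.6, 289.6]), array([253.6, 273.2]), array([252.7, 256.2])]
[253.6 233.1]
```

View pics/w4c.png

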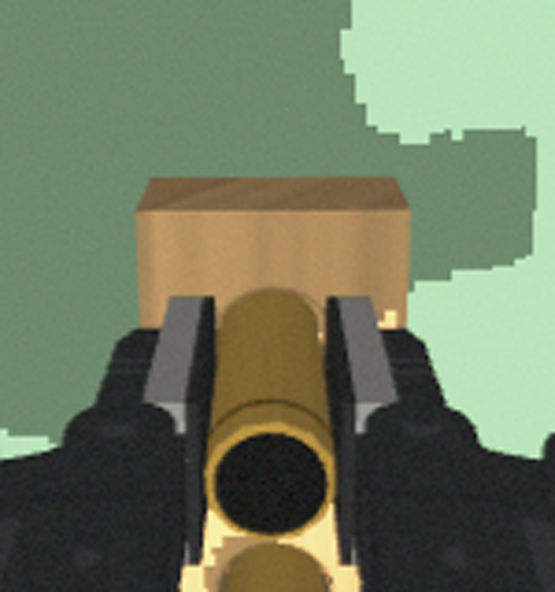

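>>> {"op": "drive_tool", "data": {"commands": "0 -0.01 0 0 0 0 0;0 0 -0.03 0 0 0 0;0 0 -0.03 0 0 0 0;0 0 0 0 0 0 0;0 0 0 0 0 0 0"}}

```text
time_s: 7.95
eef_pos: [531.1, -10.3, 48.7]
ee_rot: [0.0, 0.725, 0.689, -0.0]
force: [3.4, -3.6, -4.4]
grip_width: 0.202
grip_force: 31.2
```

>>> {"op": "drive_tool", "data": {"commands": "0 0 0 0 0 0 45;0 0 0 0 0 0 45;0 0 0 0 0 0 45;0 0 0 0 0 0 45;0 0 0.2 0 0 0 45;0 0 0.4 0 0 0 45;0 0 0.4 0 0 0 45;0 -0.3 0.1 0 0 0 45;0 -0.3 0 0 0 0 45;0 0 0 0 0 0 45"}}

```text
time_s: 8.78
eef_pos: [531.3, -73.8, 160.3]
ee_rot: [0.001, 0.726, 0.688, 0.0]
force: [0.3, -0.1, 0.7]
grip_width: 0.452
grip_force: 0.0
```

```bash
python3 - <<'E'
from h import *
np.set_printoptions(precision=1,suppress=True)
s=sense();w=capture('wrist');im=w['pixels'];print(s['eef_pos'])
for b in boxes_of(w,'long_1')[:4]: print(b['position'],b['confidence'],proj(w,[531.8,-15.2,40],s))
print('rim58',[proj(w,[531.8,-15.2+d,58],s) for d in(-9,0,9)], 'L25',proj(w,[530,-66,58],s))
r=proj(w,[531.8,-15.2,45],s).astype(int)
cv2.imwrite('pics/w5c.png',cv2.resize(im[r[1]-50:r[1]+110,r[0]-70:r[0]+80],None,fx=3.7,fy=3.7,interpolation=cv2.INTER_CUBIC));print(r)
E
```

```text
[531.3 -73.8 160.3]
[249.8, 179.0] 0.79 [249.6 126.1]
[250.9, 274.5] 0.7 [249.6 126.1]
rim58 [array([250.1, 137.9]), array([249.5, 126.8]), array([248.8, 115.5])] L25 [250.7 186.4]
[249 126]
```

View pics/w5c.png

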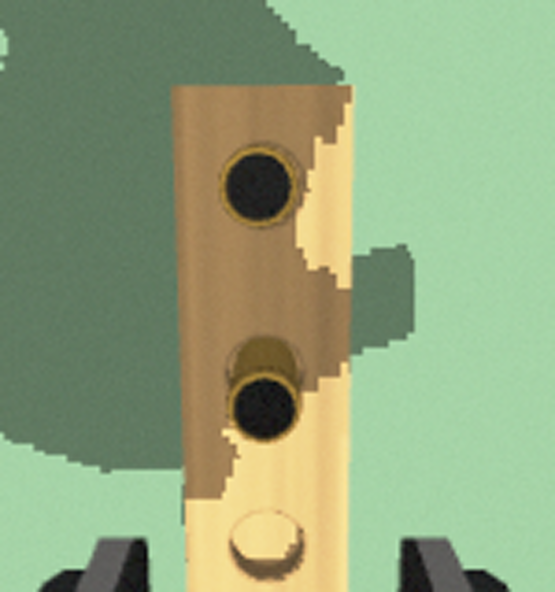

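The long ferrule's rim shows at (249,126), exactly where a fully seated one should be. Next is the short one.

>>> {"op": "drive_tool", "data": {"commands": "0.04 -0.35 0 0 0 0 50;0.04 -0.35 0 0 0 0 50;0.04 -0.35 0 0 0 0 50;0.04 -0.35 0 0 0 0 50;0.04 -0.35 0 0 0 0 50;0.04 -0.35 0 0 0 0 50;0.05 -0.38 -0.3 0 0 0 50;0 0 -0.2 0 0 0 50;0 0 0 0 0 0 50;0 0 0 0 0 0 50"}}

```text
time_s: 9.72
eef_pos: [559.1, -311.1, 112.7]
ee_rot: [-0.002, 0.724, 0.689, -0.0]
force: [-0.2, 0.4, 1.1]
grip_width: 0.501
grip_force: 0.0
```

```bash
cat >> h.py <<'E'
def bore(w,s,X,rad=22):
    """dark bore nearest predicted rim point X -> pixel, point at X z"""
    p=proj(w,X,s);g=w['pixels'].max(2);m=(g<50).astype(np.uint8)
    n,l,st,c=cv2.connectedComponentsWithStats(m)
    r=[(np.hypot(*(c[i]-p)),st[i].tolist(),c[i]) for i in range(1,n) if 15<st[i][4]<1500]
    r=sorted(r,key=lambda t:t[0])[:2]
    return p,[(t[1],t[2],atz(w,t[2],X[2],s)) for t in r]
E
python3 - <<'E'
from h import *
np.set_printoptions(precision=1,suppress=True)
s=sense();w=capture('wrist');print(s['eef_pos'],s['time_s'])
print(bore(w,s,[560.3,-323.1,32]))
for b in boxes_of(w,'short_stray_center')[:2]: print(b['position'],b['confidence'],atz(w,b['position'],16,s))
E
```

```text
[ 559.1 -311.1  112.7] 9.7167
(array([255.3, 216.6]), [([249, 210, 17, 15, 194], array([257. , 216.8]), array([ 561.7, -323.3,   32. ])), ([378, 215, 9, 8, 59], array([381.7, 218.5]), array([ 663.6, -329.7,   32. ]))])
[256.8, 211.4] 0.96 [ 561.7 -324.4   16. ]
```

>>> {"op": "drive_tool", "data": {"commands": "0.026 -0.134 -0.1 0 0 0 50;0 0 -0.3 0 0 0 50;0 0 -0.3 0 0 0 50;0 0 -0.12 0 0 0 50;0 0 0 0 0 0 50;0 0 0 0 0 0 0;0 0 0 0 0 0 0;0 0 0 0 0 0 0;0 0 0 0 0 0 0;0 0 0 0 0 0 0"}}

```text
time_s: 10.65
eef_pos: [562.9, -326.6, 34.1]
ee_rot: [0.002, 0.725, 0.689, 0.0]
force: [-0.4, 1.0, 7.5]
grip_width: 0.198
grip_force: 30.2
```

>>> {"op": "drive_tool", "data": {"commands": "0 0 0.3 0 0 0 0;0 0 0.38 0 0 0 0;0 0.1 0.28 0 0 0 0;0.18 0.26 0 0 0 0 0;0.18 0.26 0 0 0 0 0;0.18 0.26 0 0 0 0 0;0.18 0.26 0 0 0 0 0;0.18 0.26 0 0 0 0 0;0.17 0.26 0 0 0 0 0;0 0 0 0 0 0 0;0 0 0 0 0 0 0"}}

```text
time_s: 11.57
eef_pos: [669.5, -158.5, 128.3]
ee_rot: [0.0, 0.724, 0.69, 0.0]
force: [-0.2, -0.5, 0.6]
grip_width: 0.192
grip_force: 29.6
```

```bash
python3 - <<'E'
from h import *
np.set_printoptions(precision=1,suppress=True)
s=sense();w=capture('wrist');im=w['pixels'];e=s['eef_pos'];print(e,s['time_s'],s['force'])
rz=e[2]-34.1+32
print('rim',rz,bore(w,s,[e[0],e[1]-4,rz]))
h=proj(w,[670.8,-137.2,22],s);print('hole',h,proj(w,[e[0],e[1]-4,rz-32],s))
x0,y0=int(h[0])-75,max(0,int(h[1])-60);print(x0,y0)
cv2.imwrite('pics/w6c.png',cv2.resize(im[y0:y0+190,x0:x0+150],None,fx=3.1,fy=3.1,interpolation=cv2.INTER_CUBIC))
E
```

```text
[ 669.5 -158.5  128.3] 11.5667 [-0.2 -0.5  0.6]
rim 126.154269116667 (array([253.4, 255.7]), [([240, 232, 27, 25, 535], array([253. , 243.8]), array([ 669.6, -155.7,  126.2])), ([240, 100, 18, 19, 267], array([248.7, 108.8]), array([670.9, -88.4, 126.2]))])
hole [253.1 170.2] [253.2 230.8]
178 110
```

View pics/w6c.png

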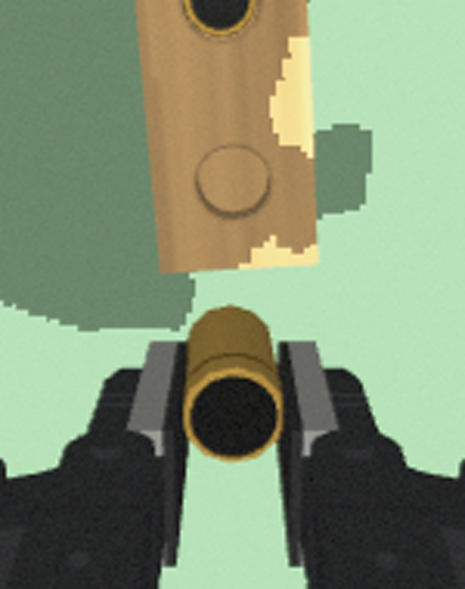

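>>> {"op": "drive_tool", "data": {"commands": "0.012 0.21 -0.1 0 0 0 0;0 0 -0.3 0 0 0 0;0 0 -0.25 0 0 0 0;0 0 0 0 0 0 0;0 0 0 0 0 0 0;0 0 -0.05 0 0 0 0;0 0 -0.03 0 0 0 0;0 0 0 0 0 0 0"}}

```text
time_s: 12.28
eef_pos: [670.2, -139.4, 55.3]
ee_rot: [0.0, 0.725, 0.689, 0.0]
force: [-1.0, 0.1, -0.4]
grip_width: 0.191
grip_force: 29.6
```

```bash
python3 - <<'E'
from h import *
np.set_printoptions(precision=1,suppress=True)
s=sense();w=capture('wrist');im=w['pixels'];e=s['eef_pos'];print(e,s['force'],s['wrist_torque'])
print(bore(w,s,[e[0],e[1]+2.8,e[2]-2]))
E
```

```text
[ 670.2 -139.4   55.3] [-1.   0.1 -0.4] [-0.  0.  0.]
(array([252.8, 244. ]), [([240, 232, 27, 25, 537], array([253. , 243.9]), array([ 670.4, -136.6,   53.3])), ([234, 130, 27, 28, 601], array([247. , 143.7]), array([670.2, -84.9,  53.3]))])
```

>>> {"op": "drive_tool", "data": {"commands": "0.003 0.008 -0.02 0 0 0 0;0 0 -0.03 0 0 0 0;0 0 0 0 0 0 0;0 0 0 0 0 0 0"}}

```text
time_s: 12.67
eef_pos: [670.3, -138.1, 49.4]
ee_rot: [-0.0, 0.725, 0.689, -0.0]
force: [-0.1, 0.6, -0.6]
grip_width: 0.192
grip_force: 29.6
```

Foot is about 7 mm into the hole with no contact force, so I'll lower it fully and release.

>>> {"op": "drive_tool", "data": {"commands": "0 0 -0.03 0 0 0 0;0 0 -0.025 0 0 0 0;0 0 0 0 0 0 0;0 0 0 0 0 0 45;0 0 0 0 0 0 45;0 0 0 0 0 0 45;0 0 0 0 0 0 45;0 0 0.3 0 0 0 45;0 0 0.4 0 0 0 45;0 0 0.4 0 0 0 45;0 -0.2 0 0 0 0 45;0 0 0 0 0 0 45;0 0 0 0 0 0 45"}}

```text
time_s: 13.75
eef_pos: [670.1, -158.5, 153.8]
ee_rot: [-0.0, 0.725, 0.689, -0.0]
force: [-0.9, -0.5, -0.3]
grip_width: 0.448
grip_force: 0.0
```

```bash
python3 - <<'E'
from h import *
np.set_printoptions(precision=1,suppress=True)
s=sense();w=capture('wrist');e=s['eef_pos'];print(e,s['force'])
print(bore(w,s,[671,-135.5,42])); print(bore(w,s,[668.8,-87,42]))
p=capture('top');cv2.imwrite('pics/top2.png',p['pixels'])
E
```

```text
[ 670.1 -158.5  153.8] [-0.9 -0.5 -0.3]
(array([252.6, 167.3]), [([244, 160, 15, 15, 182], array([251.1, 167.2]), array([ 669.6, -135.4,   42. ])), ([241, 102, 16, 17, 211], array([248.4, 109.9]), array([670. , -86.1,  42. ]))])
(array([247.1, 111.1]), [([241, 102, 16, 17, 211], array([248.4, 109.9]), array([670. , -86.1,  42. ])), ([244, 160, 15, 15, 182], array([251.1, 167.2]), array([ 669.6, -135.4,   42. ]))])
```

>>> {"op": "drive_tool", "data": {"commands": "-0.13 0.33 0.12 0 0 -0.12 60;-0.13 0.33 0.12 0 0 -0.12 60;-0.13 0.33 0.12 0 0 -0.12 60;-0.13 0.33 0.12 0 0 -0.12 60;-0.13 0.33 0.12 0 0 -0.12 60;-0.13 0.33 0.12 0 0 -0.12 60;-0.13 0.33 0.12 0 0 -0.12 60;-0.13 0.33 0.12 0 0 -0.12 60;-0.13 0.33 0 0 0 -0.12 60;-0.13 0.33 0 0 0 -0.12 60;-0.13 0.33 0 0 0 0 60;-0.13 0.33 0 0 0 0 60;-0.13 0.33 0 0 0 0 60;-0.13 0.29 0 0 0 0 60;0 0 0 0 0 0 60;0 0 0 0 0 0 60"}}

```text
time_s: 15.18
eef_pos: [487.1, 301.3, 249.3]
ee_rot: [0.0, 0.958, 0.286, -0.001]
force: [0.5, -0.0, 0.6]
grip_width: 0.602
grip_force: 0.0
```

```bash
python3 - <<'E'
from h import *
np.set_printoptions(precision=2,suppress=True)
s=sense();w=capture('wrist');im=w['pixels'];print(s['eef_pos'],s['time_s'],s['joints'],rot(s['ee_rot'])[:,1])
for n,X in [('lens',[524,328,124]),('grip',[471.6,291,78]),('foot',[416,255,30])]: print(n,proj(w,X,s))
a=im[20:380,60:460]
t=cv2.imread('pics/top2.png')[190:265,125:195]
b=cv2.resize(t,(280,300),interpolation=cv2.INTER_CUBIC)
c=np.zeros((600,800,3),np.uint8);c[:468,:520]=cv2.resize(a,(520,468),interpolation=cv2.INTER_CUBIC);c[:300,520:]=b
q=capture('scene')['pixels'][185:235,345:425];c[320:495,520:]=cv2.resize(q,(280,175),interpolation=cv2.INTER_CUBIC)
cv2.imwrite('pics/mag.png',c)
E
```

```text
[487.11 301.3  249.25] 15.1833 [ 0.35  0.42  1.34 -0.    1.38  1.34] [ 0.55 -0.84 -0.  ]
lens [251.11 139.92]
grip [253.29 193.04]
foot [252.87 229.4 ]
```

View pics/mag.png

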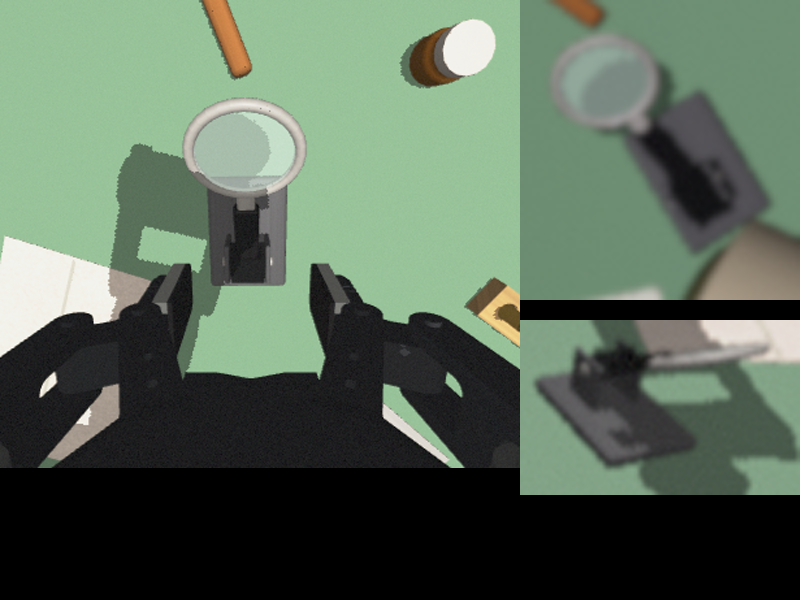

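The wrist view shows the lens at about px (248,134), the handle's upper end at (249,178), and the stand's base below them. The top view puts the lens at about px (146.3,210.5).

```bash
python3 - <<'E'
from h import *
from scipy.optimize import least_squares
np.set_printoptions(precision=2,suppress=True)
s=sense();w=capture('wrist');p=capture('top')
L,e=tri(ray(w,(248.1,133.8),s),ray(p,(146.3,210.5)));print('lens tri',L,e)
o,A=cam(w,s);print('depth',(A.T@(L-o))[2],'want~236')
def pts(v):
    sx,sy,f,el,z0=v;h=np.array([np.cos(f),np.sin(f),0]);u=h*np.cos(el)+np.array([0,0,np.sin(el)])
    F=np.array([sx,sy,z0])-35*h;n=np.cross(u,np.cross([0,0,1],u));n=np.array([0,0,1])-u*u[2];n/=np.linalg.norm(n)
    return F,F+82*u,F+160*u,F+104*u+6*n,u
def res(v):
    F,G,Ln,H,u=pts(v)
    return np.r_[proj(w,Ln,s)-(248.1,133.8),2*(proj(p,Ln)-(146.3,210.5)),proj(w,H,s)-(249.2,177.7),
      (v[3]-.628)*40,(v[4]-32)/3,(np.array(v[:2])-[445.6,274.1])/5]
r=least_squares(res,[446,274,.57,.628,32]);print(r.x,np.degrees(r.x[2:4]),r.fun)
for n,X in zip(('foot','grip','lens','top','u'),pts(r.x)): print(n,X)
for X in ([63,43,12],[63,-43,12],[-62,43,12],[-62,-43,12]):
    f=r.x[2];q=[r.x[0]+X[0]*np.cos(f)-X[1]*np.sin(f),r.x[1]+X[0]*np.sin(f)+X[1]*np.cos(f),12];pw=proj(w,q,s);print((pw-[60,20])*1.3)
E
```

```text
lens tri [525.54 331.64 114.09] 4.679023366282712
depth 255.944713076036 want~236
[448.58 277.28   0.6    0.61  28.  ] [34.47 35.11] [-0.56  0.37 -0.56 -2.64  0.11  1.41 -0.61 -1.33  0.6   0.64]
foot [419.72 257.47  28.  ]
grip [475.02 295.44  75.16]
lens [527.63 331.56 120.02]
top [487.02 303.67  92.72]
u [0.67 0.46 0.58]
[205.29 175.02]
[287.91 173.05]
[211.66 284.98]
[287.43 283.31]
```

>>> {"op": "drive_tool", "data": {"commands": "-0.085 -0.055 -0.1 0.073 -0.112 0 60;-0.085 -0.055 -0.1 0.073 -0.112 0 60;-0.085 -0.055 -0.1 0.073 -0.112 0 60;-0.085 -0.055 -0.1 0.073 -0.112 0 60;-0.085 -0.055 -0.1 0.073 -0.112 0 60;-0.085 -0.055 -0.1 0.073 -0.112 0 60;0 0 -0.2 0 0 0 60;0 0 -0.28 0 0 0 60;0 0 0 0 0 0 60;0 0 0 0 0 0 60"}}

```text
time_s: 16.22
eef_pos: [439.1, 268.5, 143.8]
ee_rot: [-0.088, 0.914, 0.272, 0.286]
force: [-0.0, -0.3, 0.9]
grip_width: 0.601
grip_force: 0.0
```

```bash
python3 - <<'E'
from h import *
np.set_printoptions(precision=3,suppress=True)
s=sense();w=capture('wrist');im=w['pixels'];e=s['eef_pos'];M=rot(s['ee_rot']);print(e,s['joints']);print(M)
G=np.array([475,295.4,75.5]);print('grip in tool',M.T@(G-e))
print('grip px',proj(w,G,s),'lens px',proj(w,[527.6,331.6,120],s))
# lens ring: grey bright low-saturation region; handle: dark columns
hsv=cv2.cvtColor(im,cv2.COLOR_BGR2HSV)
for row in range(60,250,10):
    g=im[row].max(1);d=np.where((g<60))[0];d=d[(d>200)&(d<310)]
    sat=np.where((hsv[row,:,1]<40)&(hsv[row,:,2]>120))[0]
    print(row,(d.min(),d.max(),len(d)) if len(d) else '-',(sat.min(),sat.max(),len(sat)) if len(sat) else '-')
cv2.imwrite('pics/w8.png',im)
E
```

```text
[439.087 268.54  143.775] [0.223 0.201 2.091 0.658 0.339 0.646]
[[ 0.688  0.548  0.476]
 [ 0.448 -0.836  0.317]
 [ 0.571 -0.005 -0.821]]
grip in tool [-2.276 -2.447 81.618]
grip px [250.386 203.97 ] lens px [247.965 103.242]
60 - (np.int64(198), np.int64(292), 81)
70 - (np.int64(191), np.int64(441), 129)
80 - (np.int64(187), np.int64(445), 140)
90 - (np.int64(185), np.int64(441), 131)
100 - (np.int64(185), np.int64(305), 104)
110 - (np.int64(185), np.int64(305), 104)
120 - (np.int64(188), np.int64(302), 115)
130 - (np.int64(192), np.int64(298), 107)
140 - (np.int64(199), np.int64(292), 94)
150 - (np.int64(209), np.int64(283), 74)
160 - (np.int64(228), np.int64(263), 36)
170 - (np.int64(237), np.int64(255), 19)
180 (np.int64(236), np.int64(258), 3) (np.int64(237), np.int64(255), 19)
190 (np.int64(233), np.int64(260), 28) -
200 (np.int64(233), np.int64(260), 28) (np.int64(213), np.int64(278), 11)
210 (np.int64(233), np.int64(260), 28) (np.int64(215), np.int64(288), 15)
220 (np.int64(233), np.int64(260), 28) (np.int64(212), np.int64(278), 14)
230 (np.int64(201), np.int64(306), 41) (np.int64(189), np.int64(316), 38)
240 (np.int64(201), np.int64(309), 45) (np.int64(183), np.int64(322), 40)
```

>>> {"op": "drive_tool", "data": {"commands": "-0.05 0.033 -0.017 0 0 0 60;0.099 0.066 -0.17 0 0 0 60;0.099 0.066 -0.17 0 0 0 60;0.099 0.066 -0.17 0 0 0 60;0.099 0.066 -0.17 0 0 0 60;0 0 0 0 0 0 60;0 0 0 0 0 0 60"}}

```text
time_s: 16.85
eef_pos: [473.5, 299.3, 74.9]
ee_rot: [-0.088, 0.914, 0.273, 0.287]
force: [0.6, -1.0, 1.1]
grip_width: 0.6
grip_force: 0.0
```

```bash
python3 - <<'E'
from h import *
np.set_printoptions(precision=3,suppress=True)
s=sense();w=capture('wrist');im=w['pixels'];e=s['eef_pos'];M=rot(s['ee_rot']);print(e,s['force'])
print('tcp px',proj(w,e,s), 'lens?',proj(w,e+M@[81,0,-2],s))
hsv=cv2.cvtColor(im,cv2.COLOR_BGR2HSV)
for row in range(0,384,16):
    c=lambda m:[(a[0],a[-1]) for a in np.split(m,np.where(np.diff(m)>3)[0]+1) if len(a)>3]
    print(row,'dark',c(np.where(im[row].max(1)<60)[0]),'grey',c(np.where((hsv[row,:,1]<40)&(hsv[row,:,2]>120))[0]))
E
```

```text
[473.548 299.289  74.925] [ 0.562 -1.034  1.135]
tcp px [253.912 249.511] lens? [254.212  80.28 ]
0 dark [] grey [(np.int64(181), np.int64(207)), (np.int64(215), np.int64(295)), (np.int64(305), np.int64(331))]
16 dark [] grey [(np.int64(169), np.int64(189)), (np.int64(195), np.int64(316)), (np.int64(323), np.int64(343))]
32 dark [] grey [(np.int64(160), np.int64(179)), (np.int64(183), np.int64(209)), (np.int64(220), np.int64(328)), (np.int64(333), np.int64(351))]
48 dark [] grey [(np.int64(154), np.int64(209)), (np.int64(231), np.int64(336)), (np.int64(340), np.int64(356)), (np.int64(474), np.int64(511))]
64 dark [] grey [(np.int64(152), np.int64(218)), (np.int64(239), np.int64(359)), (np.int64(477), np.int64(511))]
80 dark [] grey [(np.int64(151), np.int64(224)), (np.int64(247), np.int64(360)), (np.int64(500), np.int64(511))]
96 dark [] grey [(np.int64(152), np.int64(232)), (np.int64(256), np.int64(359))]
112 dark [] grey [(np.int64(155), np.int64(240)), (np.int64(248), np.int64(355))]
128 dark [] grey [(np.int64(162), np.int64(349))]
144 dark [] grey [(np.int64(171), np.int64(340))
[... 1188 characters left out ...]
, np.int64(90)), (np.int64(98), np.int64(137)), (np.int64(152), np.int64(353)), (np.int64(368), np.int64(407)), (np.int64(416), np.int64(482))] grey []
336 dark [(np.int64(1), np.int64(125)), (np.int64(152), np.int64(353)), (np.int64(381), np.int64(505))] grey []
352 dark [(np.int64(0), np.int64(31)), (np.int64(41), np.int64(111)), (np.int64(137), np.int64(368)), (np.int64(395), np.int64(464)), (np.int64(474), np.int64(511))] grey []
368 dark [(np.int64(0), np.int64(16)), (np.int64(40), np.int64(55)), (np.int64(67), np.int64(97)), (np.int64(115), np.int64(390)), (np.int64(409), np.int64(438)), (np.int64(446), np.int64(467)), (np.int64(490), np.int64(511))] grey [(np.int64(24), np.int64(27))]
```

>>> {"op": "drive_tool", "data": {"commands": "0 0 0 0 0 0 0;0 0 0 0 0 0 0;0 0 0 0 0 0 0;0 0 0 0 0 0 0;0 0 0 0 0 0 0;0 0 0 0 0 0 0;0.067 0.044 0.06 0 0 0 0;0.067 0.044 0.06 0 0 0 0;0.067 0.044 0.06 0 0 0 0", "force": 70}}

```text
time_s: 17.65
eef_pos: [493.6, 312.0, 92.8]
ee_rot: [-0.088, 0.914, 0.273, 0.287]
force: [0.0, 0.8, -1.9]
grip_width: 0.247
grip_force: 68.3
```

>>> {"op": "drive_tool", "data": {"commands": "0.067 0.044 0.06 0 0 0 0;0.067 0.044 0.06 0 0 0 0;0.067 0.044 0.06 0 0 0 0;0.067 0.044 0.06 0 0 0 0;0.067 0.044 0.06 0 0 0 0;0.067 0.044 0.06 0 0 0 0;0 0 0.2 0 0 0 0;0 0 0.3 0 0 0 0;0 0 0 0 0 0 0;0 0 0 0 0 0 0;0 0 0 0 0 0 0"}}

```text
time_s: 18.57
eef_pos: [533.2, 338.2, 177.5]
ee_rot: [-0.088, 0.914, 0.273, 0.286]
force: [0.2, 0.3, -2.0]
grip_width: 0.244
grip_force: 68.7
```

```bash
python3 - <<'E'
from h import *
np.set_printoptions(precision=3,suppress=True)
s=sense();w=capture('wrist');im=w['pixels'];e=s['eef_pos'];M=rot(s['ee_rot']);print(e,s['force'],s['wrist_torque'],s['grip_width'],s['joints'])
hsv=cv2.cvtColor(im,cv2.COLOR_BGR2HSV)
for row in (64,80,96,192,208,224,240,288):
    c=lambda m:[(int(a[0]),int(a[-1])) for a in np.split(m,np.where(np.diff(m)>3)[0]+1) if len(a)>3]
    print(row,'dark',c(np.where(im[row].max(1)<60)[0]),'grey',c(np.where((hsv[row,:,1]<40)&(hsv[row,:,2]>120))[0]))
E
```

```text
[533.229 338.178 177.537] [ 0.189  0.289 -1.976] [-0.269  0.453 -0.006] 0.24393249889446583 [0.322 0.373 1.735 0.341 0.465 1.051]
64 dark [] grey [(149, 353)]
80 dark [] grey [(148, 354)]
96 dark [] grey [(149, 353)]
192 dark [] grey [(237, 268), (415, 456)]
208 dark [] grey [(237, 268), (424, 455)]
224 dark [(230, 275)] grey [(221, 228), (276, 284)]
240 dark [(206, 215), (228, 278), (291, 300)] grey [(217, 226), (279, 289)]
288 dark [(96, 409)] grey []
```

>>> {"op": "drive_tool", "data": {"commands": "-0.05 -0.2 0.05 -0.085 0.129 0 0;-0.05 -0.25 0.05 -0.085 0.129 0 0;-0.05 -0.3 0 -0.085 0.129 0 0;-0.05 -0.3 0 -0.085 0.129 0 0;-0.05 -0.3 0 -0.085 0.129 0 0;-0.05 -0.3 0 0 0 0 0;-0.05 -0.3 0 0 0 0 0;-0.05 -0.3 0 0 0 0 0;-0.05 -0.3 0 0 0 0 0;-0.05 -0.3 0 0 0 0 0;-0.05 -0.3 0 0 0 0 0;-0.05 -0.3 -0.1 0 0 0 0;-0.05 -0.25 -0.1 0 0 0 0;-0.03 -0.18 -0.1 0 0 0 0;0 -0.1 -0.1 0 0 0 0;0 0 -0.1 0 0 0 0;0 0 0 0 0 0 0;0 0 0 0 0 0 0;0 0 0 0 0 0 0"}}

```text
time_s: 20.2
eef_pos: [466.1, -59.0, 138.5]
ee_rot: [-0.002, 0.958, 0.286, 0.001]
force: [-0.5, 0.5, -1.9]
grip_width: 0.242
grip_force: 68.6
```

```bash
python3 - <<'E'
from h import *
np.set_printoptions(precision=3,suppress=True)
s=sense();w=capture('wrist');im=w['pixels'];e=s['eef_pos'];M=rot(s['ee_rot']);print(e,s['time_s'],s['force'],s['wrist_torque'],s['grip_width']);print(M)
print('lens est',e+M@[80,0,-2])
hsv=cv2.cvtColor(im,cv2.COLOR_BGR2HSV)
for row in (0,16,64,80,96,112,192,224,240):
    c=lambda m:[(int(a[0]),int(a[-1])) for a in np.split(m,np.where(np.diff(m)>3)[0]+1) if len(a)>3]
    print(row,'grey',c(np.where((hsv[row,:,1]<40)&(hsv[row,:,2]>120))[0]))
print('expect stray rim',proj(w,[531.7,-15.7,58],s));print(bore(w,s,[531.7,-15.7,58])[1])
t=capture('top');q=capture('scene')
for k in('lens','long_1'): print(k,[(b['position'],b['confidence']) for b in boxes_of(t,k)[:2]],[(b['position'],b['confidence']) for b in boxes_of(q,k)[:3]])
print(proj(t,e+M@[80,0,-2]),proj(q,e+M@[80,0,-2]))
cv2.imwrite('pics/fin_w.png',im);cv2.imwrite('pics/fin_q.png',q['pixels'])
E
```

```text
[466.115 -59.028 138.538] 20.2 [-0.545  0.464 -1.887] [-0.02   0.03   0.008] 0.24153497975926008
[[ 0.836  0.549  0.002]
 [ 0.549 -0.836  0.004]
 [ 0.004 -0.003 -1.   ]]
lens est [532.994 -15.142 140.827]
0 grey [(180, 322)]
16 grey [(167, 335)]
64 grey [(149, 353)]
80 grey [(148, 354)]
96 grey [(149, 353)]
112 grey [(152, 249), (254, 350)]
192 grey [(237, 268)]
224 grey [(88, 118)]
240 grey [(109, 138)]
expect stray rim [253.459  99.658]
[([395, 206, 17, 16, 211], array([402.801, 213.218]), array([ 525.001, -165.434,   58.   ])), ([482, 20, 20, 22, 313], array([491.431,  30.479]), array([ 658.782, -127.301,   58.   ]))]
lens [([251.5, 206.1], 0.67)] [([266.8, 172.0], 0.61)]
long_1 [([247.6, 141.2], 0.57)] [([252.0, 199.9], 0.55), ([221.6, 196.7], 0.37)]
[249.276 210.327] [270.111 172.277]
```

```bash
python3 -c "
from h import *
print(finish_job())"
```

```text
the job is handed in; nothing more can be done
None
```

I handed the job in at about 20 s on the robot's clock; no verdict came back. By my measurements both strays are fully home in their own blocks, and the magnifier is gripped level with its lens within a few mm of centre, about 8 cm above the long ferrule.

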